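# Line up the tumblers for glazing

### The job

Line the four terracotta tumblers up by height for glazing: stand each one upright in the middle of its own plaster bat on the ware board, the tallest on the bat next to the green bowl of slip and then each shorter than the last going away from the bowl. Do not knock any tumbler over, and leave the bowl where it stands.

Things in the scene. Friction and masses are not known exactly. Their poses are not given: they have to be found in the camera images.
- tumbler_a: plain unglazed terracotta tumbler, the tallest and widest of four: 92 mm high, 58 mm outside diameter with straight upright walls 4 mm thick, open at the top, flat foot. Origin: centre of the underside of its foot; z is up the tumbler's axis. Stands loose and upright on the table (205 g, may vary by a third)
- tumbler_b: plain unglazed terracotta tumbler, the second tallest of four: 78 mm high, 52 mm outside diameter with straight upright walls 4 mm thick, open at the top, flat foot. Origin: centre of the underside of its foot; z is up the tumbler's axis. Stands loose and upright on the table (170 g, may vary by a third)
- tumbler_c: plain unglazed terracotta tumbler, the third tallest of four: 64 mm high, 46 mm outside diameter with straight upright walls 4 mm thick, open at the top, flat foot. Origin: centre of the underside of its foot; z is up the tumbler's axis. Stands loose and upright on the table (135 g, may vary by a third)
- tumbler_d: plain unglazed terracotta tumbler, the shortest and narrowest of four: 50 mm high, 40 mm outside diameter with straight upright walls 4 mm thick, open at the top, flat foot. Origin: centre of the underside of its foot; z is up the tumbler's axis. Stands loose and upright on the table (100 g, may vary by a third)
- bat_1: round white plaster bat (disc), 72 mm in diameter, 6 mm thick, one of four alike, fixed 100 mm apart centre to centre along a pale wooden ware board (130 x 420 x 10 mm); this is the rightmost (most negative y) seen from the robot. Origin: centre of its underside; its flat top is 6 mm above the origin and 16 mm above the table; y axis runs along the row, to the left
- bat_2: round white plaster bat (disc), 72 mm in diameter, 6 mm thick, one of four alike, fixed 100 mm apart centre to centre along a pale wooden ware board (130 x 420 x 10 mm); this is the second from the right seen from the robot. Origin: centre of its underside; its flat top is 6 mm above the origin and 16 mm above the table; y axis runs along the row, to the left
- bat_3: round white plaster bat (disc), 72 mm in diameter, 6 mm thick, one of four alike, fixed 100 mm apart centre to centre along a pale wooden ware board (130 x 420 x 10 mm); this is the third from the right seen from the robot. Origin: centre of its underside; its flat top is 6 mm above the origin and 16 mm above the table; y axis runs along the row, to the left
- bat_4: round white plaster bat (disc), 72 mm in diameter, 6 mm thick, one of four alike, fixed 100 mm apart centre to centre along a pale wooden ware board (130 x 420 x 10 mm); this is the leftmost (most positive y) seen from the robot. Origin: centre of its underside; its flat top is 6 mm above the origin and 16 mm above the table; y axis runs along the row, to the left
- glaze_bowl: green glazed bowl of slip, about 100 mm across and 44 mm high, standing loose on the table just beyond one end of the row (either the left or the right end), its centre about 115 mm from the centre of the end bat; a brown lump of clay lies beyond the other end. Origin: centre of its underside, z up

How it is judged:
By the outcome, as a careful person would: the job done as asked, in the order asked, and still so for the second after the job is handed in, with the robot touching nothing.
It also fails if it takes over 122 s, if anything falls off the work surface, if the arm or the gripper's body presses on something with over 40 N, if the wrist force passes 120 N, or if a joint passes its speed limit or range.

### The arm

A 7-joint arm with a two-finger parallel gripper is mounted at the origin on a cart in front of the work surface, level with it; the furniture and walls round the work are solid. World frame = base frame: x ahead of the robot, y to its left, z up, the work surface at z = 0. Lengths are in m, angles in rad, forces in N, time in s.
With the tool pointing down it reaches from about 0.4 to 0.85 m from the base axis. Payload 10.4 kg.
Tool frame: the origin (TCP) lies on the centre line of the jaws, within the pads' length; the fingertips stand 11 mm ahead of it and the grasp point (between the pads) lies 8 mm behind it; z points along the fingers, y is the line along which they close (so a half turn about z gives the same grasp; the last joint's range is limited). The gripper opens to 87 mm and grips with 3 to 60 N. Pads are 19 mm wide; open, the fingers measure 117 mm over their backs; the gripper's body (75 mm by 190 mm) begins 51 mm behind the grasp point.
Start: joints at [1.162, 0.332, -0.065, 1.46, 0.022, 1.35, -0.088], TCP at [0.235, -0.579, 0.234] pointing down, gripper open.
Joint ranges: [-2.6, 2.6], [-0.5, 2.12], [-1.47, 1.34], [0.16, 2.42], [-1.27, 4.41], [0.06, 2.06], [-2.6, 2.6]. Speed limits (rad/s): [2.22, 2.22, 2.79, 2.79, 3.14, 3.14, 3.14].

### API

Orientations are given as a unit quaternion [x, y, z, w].
In Python, from bench import r gives the robot as it stands.
- The arm moves only by the shell command python3 -m pendant 'ROWS' [OPENING] [FORCE]. ROWS is JSON, a list of rows, each a list of 4 numbers: the shift along the tool's x, y, z in m, then the turn about the tool's z in rad. A call has 1 to 8 rows; each row shifts and turns the commanded pose from where the row before left it, along the tool's axes as they then stand; what a row does not reach is not made up. A row lasts 1/12 s, in which the tool goes at most 41.7 mm and 7.16 degrees, less where a joint would pass 70% of its speed; a pose out of reach is approached as far as the arm can. A call with a gripper value outside its range is refused whole. OPENING is the opening, from 0 (shut) to 1 (fully open), set as the call begins (- or left out, the last holds). The fingers move at their own pace and stop on an object; FORCE is the grip in N (left out, the last holds). Time passes only in rows, so rows that do not move let the fingers close. It gives the time, the measured TCP pose, the force, the opening and the grip force at its end, in the units of the state.
- r.read_state(): the state, without advancing time (a new reading comes with each control period).
- r.camera(name): name is "side" or "top" or "wrist"; returns a dict with "img" (480x640x3 uint8, red, green, blue), "camera_matrix" (3x3 intrinsics, pixels), "xyz" and "attitude" of the camera in the world. Camera axes: x right, y down, z forward; pixel columns grow to the right and rows downward; lengths in m; the calibration is good to about 2 mm. The wrist camera is an equidistant fisheye: a pixel r from the principal point sees the ray r / f radians off the axis. A picture is of the moment at which its call begins. There is no depth.
- r.close_job(): hands the job in; it is judged then, once.
Trained networks look in the newest picture that a camera, given by its name, has taken for a name from the list of things; names that differ only in an ending like _2 or _b are one class to them, and where a whole thing is asked for, a point or a joint stands for the part that bears it (a point fixed in the world has none). Each returns a list of dicts, best first, with "score" (0 to 1); they miss things now and then, are a little off and sometimes report something else, mostly with a low value. They report only what shows in the picture. A call takes as long as a camera call.
- r.outline_of(thing, camera): "mask" (480x640 bool, what is visible of it) and "bbox" ([centre column, centre row, width, height] in pixels, round what is visible of it).
The state is a dict: "time": time; "joint_positions": joint angles; "joint_vel": joint speeds; "joint_torque": joint torques, N m; "ee_pos": TCP position; "eef_rot": TCP orientation; "ft_force": force on the tool from outside, world axes, zero at the start; "torque": the same for the moment, N m; "width": finger opening in m; "grip_force": force on a finger pad.
Only numpy, scipy, OpenCV 4.12 (cv2) and the standard library are available. Lean on these libraries where they do the work, as an engineer would, in place of code of your own. Each camera call takes 0.05 s, during which the arm holds its last target. There are 200 camera calls.

## Working session

There is one attempt and no reset: what is moved stays moved. The work goes in short steps, Python scripts to look and compute and a shell command to move; the robot and the scene stay as the last step left them, time stands still between calls to the robot, and variables do not carry over. Pictures are saved under pics/ and viewed, at most 14 in all, crops included, and the job is handed in when it is done.

```bash
mkdir -p pics; ls
python3 - <<'E'
from bench import r
import cv2
s=r.read_state(); print(s['time'],s['ee_pos'],s['eef_rot'],s['width'])
for n in ['top','side']:
    c=r.camera(n); cv2.imwrite(f'pics/{n}0.png',c['img'][:,:,::-1]); print(n,c['camera_matrix'],c['xyz'],c['attitude'])
    for t in ['tumbler_a','bat_1','glaze_bowl']:
        for d in r.outline_of(t,n): print(t,round(d['score'],2),[round(float(v),1) for v in d['bbox']])
E
```

```text
pics
0.0 [ 0.23501621 -0.57871843  0.23275497] [ 9.81457913e-01  1.91676413e-01 -1.82358215e-04 -6.95685390e-04] 0.08708793055202302
top [[581.04384856   0.         313.75776835]
 [  0.         581.04384856 230.08783937]
 [  0.           0.           1.        ]] [0.38900306 0.07761495 1.2976655 ] [ 0.70687918 -0.70405687  0.04668842 -0.0494565 ]
tumbler_a 0.84 [193.5, 276.6, 26.4, 29.1]
tumbler_a 0.74 [370.4, 280.6, 19.5, 19.0]
tumbler_a 0.6 [308.2, 291.1, 21.5, 20.2]
tumbler_a 0.55 [438.2, 274.0, 37.4, 23.3]
bat_1 0.9 [281.2, 204.8, 30.2, 36.7]
bat_1 0.86 [324.0, 205.4, 30.7, 30.1]
bat_1 0.81 [235.4, 204.2, 27.6, 30.1]
bat_1 0.73 [368.6, 204.1, 32.0, 30.9]
glaze_bowl 0.66 [181.4, 202.3, 42.5, 41.6]
side [[623.64704075   0.         316.1812473 ]
 [  0.         623.64704075 248.10802884]
 [  0.           0.           1.        ]] [0.29334814 1.18616079 0.72685486] [-0.08593941  0.86441506 -0.49169318  0.06032279]
tumbler_a 0.9 [368.8, 204.4, 24.6, 39.4]
tumbler_a 0.76 [369.6, 271.5, 22.7, 28.3]
tumbler_a 0.72 [333.6, 338.5, 32.9, 54.8]
tumbler_a 0.58 [366.1, 235.5, 16.1, 33.4]
bat_1 0.96 [270.2, 281.3, 38.5, 24.6]
bat_1 0.94 [294.4, 238.1, 33.8, 22.0]
bat_1 0.61 [259.0, 314.4, 35.3, 22.9]
bat_1 0.58 [283.8, 261.9, 36.9, 19.3]
bat_1 0.16 [368.8, 272.2, 19.9, 26.7]
glaze_bowl 0.93 [240.0, 341.6, 58.4, 42.3]
```

View pics/top0.png

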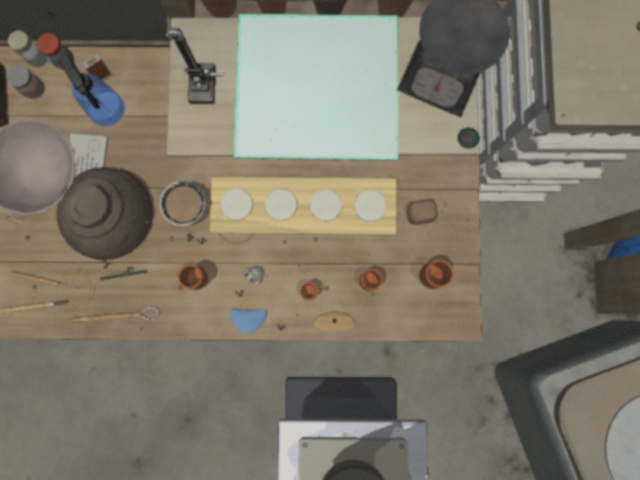

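View pics/side0.png

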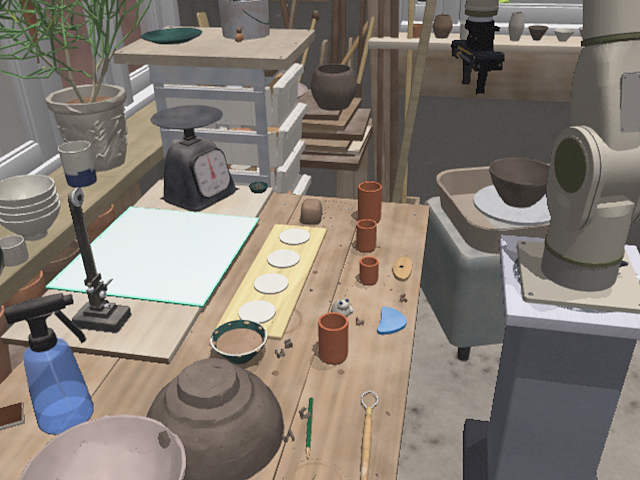

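The bowl is at the left, +y end (top image 183,203), so the order is a→bat_4, b→bat_3, c→bat_2, d→bat_1. The tumblers are at top-image columns 193, 309, 371 and 437. Next I'll fit positions and sizes.

```bash
cat > h.py <<'E'
import numpy as np, cv2
from scipy.spatial.transform import Rotation as R
from scipy.optimize import least_squares
from bench import r
def proj(c,P,fish=False):
    K=np.array(c['camera_matrix']); p=(np.atleast_2d(P)-c['xyz'])@R.from_quat(c['attitude']).as_matrix()
    if fish:
        rho=np.linalg.norm(p[:,:2],axis=1)+1e-12; th=np.arctan2(rho,p[:,2]); q=p[:,:2]/rho[:,None]*th[:,None]
    else: q=p[:,:2]/p[:,2:]
    return q*[K[0,0],K[1,1]]+K[:2,2]
def cyl(x,y,z0,h,d,n=72):
    a=np.linspace(0,2*np.pi,n); o=np.c_[x+d/2*np.cos(a),y+d/2*np.sin(a)]
    return np.vstack([np.c_[o,0*a+z0],np.c_[o,0*a+z0+h]])
def box(c,P,fish=False):
    q=proj(c,P,fish); lo,hi=q.min(0),q.max(0); return np.r_[(lo+hi)/2,hi-lo]
def ray(c,uv,z):
    K=np.array(c['camera_matrix']); d=R.from_quat(c['attitude']).as_matrix()@np.linalg.solve(K,[*uv,1]); c0=np.array(c['xyz']); return c0+d*(z-c0[2])/d[2]
E
python3 - <<'E'
from h import *
T=r.camera('top');S=r.camera('side')
D={n:{t:[d for d in r.outline_of(t,n) if d['score']>.3] for t in ['tumbler_a','bat_1','glaze_bowl']} for n in ['top','side']}
for t,z in [('bat_1',.016),('glaze_bowl',.03)]:
    for n,c in [('top',T),('side',S)]:
        for d in D[n][t]: print(t,n,ray(c,d['bbox'][:2],z).round(3))
for d in D['top']['tumbler_a']:
    g=ray(T,d['bbox'][:2],.04)
    s=min(D['side']['tumbler_a'],key=lambda e:np.linalg.norm(ray(S,e['bbox'][:2],.03)-g))
    bt,bs=d['bbox'],s['bbox']
    best=[]
    for nm,h,w in [('a',.092,.058),('b',.078,.052),('c',.064,.046),('d',.05,.04)]:
        f=least_squares(lambda p:np.r_[box(T,cyl(*p,0,h,w))-bt,box(S,cyl(*p,0,h,w))-bs],g[:2]); best.append((round(f.cost,1),nm,f.x.round(4).tolist()))
    print(sorted(best))
E
```

```text
bat_1 top [ 0.621 -0.044  0.016]
bat_1 top [0.622 0.056 0.016]
bat_1 top [0.62  0.153 0.016]
bat_1 side [0.618 0.27  0.016]
bat_1 side [0.618 0.169 0.016]
bat_1 side [ 0.613 -0.031  0.016]
bat_1 side [0.608 0.087 0.016]
glaze_bowl top [0.625 0.377 0.03 ]
glaze_bowl side [0.616 0.375 0.03 ]
[(np.float64(34.1), 'b', [0.4554, 0.3452]), (np.float64(65.3), 'c', [0.456, 0.3445]), (np.float64(132.8), 'a', [0.4548, 0.3453]), (np.float64(221.9), 'd', [0.4566, 0.3432])]
[(np.float64(17.7), 'b', [0.4647, -0.1846]), (np.float64(23.8), 'a', [0.4641, -0.1814]), (np.float64(92.3), 'c', [0.4653, -0.1878]), (np.float64(245.5), 'd', [0.4659, -0.191])]
[(np.float64(18.4), 'c', [0.4521, -0.0362]), (np.float64(25.1), 'd', [0.4526, -0.0388]), (np.float64(94.2), 'b', [0.4517, -0.0337]), (np.float64(254.9), 'a', [0.4512, -0.0312])]
```

Right tumbler ~(0.464,-0.182) looks like a, left ~(0.455,0.345) looks like b, c ~(0.452,-0.037), and d ~(0.43,0.1). Bats lie at x≈0.62, y≈-0.045+0.1k. I'll move in now and refine with the wrist camera.

```bash
python3 -m pendant '[[0.03,-0.0235,0,0],[0.03,-0.0235,0,0],[0.03,-0.0235,0,0],[0.03,-0.0235,0,0],[0.03,-0.0235,0,0],[0.03,-0.0235,0,0],[0.03,-0.0235,0,0],[0.03,-0.0235,0,0]]' 1; python3 -m pendant '[[0.03,-0.0235,0,0],[0.03,-0.0235,0,0],[0.03,-0.0235,0,0],[0,0,0,-0.12],[0,0,0,-0.12],[0,0,0,-0.12],[0,0,0,-0.12],[0,0,0,-0.12]]'; python3 -m pendant '[[0,0,0,-0.12],[0,0,0,-0.12],[0,0,0,-0.12],[0,0,0,-0.12],[0,0,0,-0.105],[0,0,0,0]]'
python3 - <<'E'
from h import *
c=r.camera('wrist'); cv2.imwrite('pics/w1.png',c['img'][:,:,::-1]); print(c['camera_matrix'],c['xyz'],c['attitude'],r.read_state()['joint_positions'])
for t in ['tumbler_a','bat_1','glaze_bowl']:
    for d in r.outline_of(t,'wrist'): print(t,round(d['score'],2),[round(float(v),1) for v in d['bbox']])
E
```

```text
time: 1.47
ee_pos: [0.3874, -0.3129, 0.2338]
eef_rot: [0.981, 0.192, 0.0, 0.0]
ft_force: [1.3, -0.2, 0.2]
width: 0.0872
grip_force: 0.0
time: 2.13
ee_pos: [0.4437, -0.2153, 0.2337]
eef_rot: [0.879, 0.476, 0.0, 0.0]
ft_force: [-0.0, 0.7, -0.4]
width: 0.0869
grip_force: 0.0
time: 2.63
ee_pos: [0.4437, -0.2154, 0.2337]
eef_rot: [0.705, 0.709, -0.0, 0.0]
ft_force: [-0.7, 0.2, -0.2]
width: 0.0869
grip_force: 0.0
[[371.64829954   0.         316.8013553 ]
 [  0.         371.64829954 237.10795991]
 [  0.           0.           1.        ]] [ 0.44379037 -0.14953984  0.38364426] [9.92277665e-01 2.23309856e-03 5.17839141e-04 1.24015240e-01] [ 0.77199541  0.06635388 -0.42734838  1.78035051  0.02864286  1.30070951
  0.33607986]
tumbler_a 0.84 [325.4, 29.5, 49.8, 59.0]
tumbler_a 0.75 [342.1, 179.6, 73.1, 73.0]
bat_1 0.58 [483.1, 52.1, 61.5, 63.9]
```

View pics/w1.png

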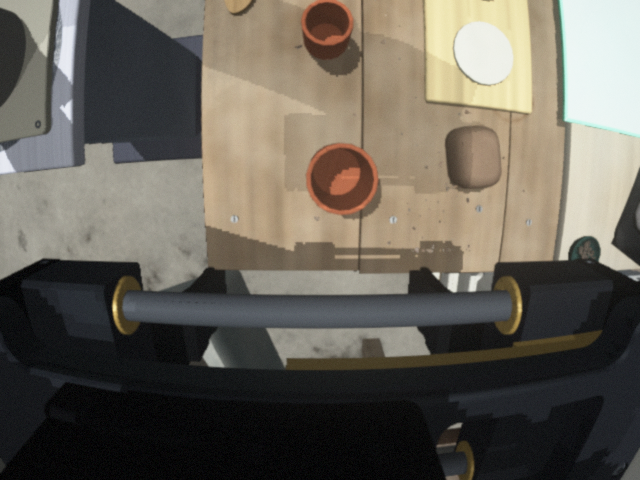

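```bash
cat >> h.py <<'E'
def wray(c,uv,z):
    K=np.array(c['camera_matrix']); q=(np.array(uv)-K[:2,2])/K[0,0]; th=np.linalg.norm(q)
    d=R.from_quat(c['attitude']).as_matrix()@np.r_[q/th*np.sin(th),np.cos(th)]; c0=np.array(c['xyz']); return c0+d*(z-c0[2])/d[2]
SZ=[('a',.092,.058),('b',.078,.052),('c',.064,.046),('d',.05,.04)]
def fitt(c,bb,z0=0,names='abcd',tip=None):
    out=[]
    for nm,h,w in SZ:
        if nm in names:
            f=least_squares(lambda p:box(c,cyl(*p,z0,h,w),True)-bb,wray(c,bb[:2],z0+h/2)[:2]); out.append((round(f.cost,1),nm,f.x.round(4).tolist()))
    return sorted(out)
def look(z0=0):
    c=r.camera('wrist'); print('tcp',np.round(r.read_state()['ee_pos'],4))
    for d in r.outline_of('tumbler_a','wrist'): print('tum',round(d['score'],2),np.round(d['bbox'],0),fitt(c,d['bbox'],z0)[:2])
    for d in r.outline_of('bat_1','wrist'):
        bb=d['bbox']; f=least_squares(lambda p:box(c,cyl(*p,.010,.006,.072),True)-bb,wray(c,bb[:2],.016)[:2]); print('bat',round(d['score'],2),np.round(bb,0),f.x.round(4),round(f.cost,1))
    return c
E
python3 -c "
from h import *
look()"
```

```text
tcp [ 0.4437 -0.2154  0.2336]
tum 0.91 [326.  29.  50.  58.] [(np.float64(18.1), 'c', [0.4528, -0.039]), (np.float64(34.6), 'd', [0.4531, -0.0355])]
tum 0.67 [342. 180.  79.  74.] [(np.float64(16.6), 'a', [0.4642, -0.1774]), (np.float64(183.8), 'b', [0.4649, -0.1806])]
bat 0.71 [483.  52.  64.  69.] [ 0.6211 -0.0422] 12.1
```

The wrist picture shows tumbler a at (342,180), c at (326,29), bat_1 at (483,52) and the clay lump at (473,157). The right-hand tumbler is confirmed as a, at (0.464,-0.179). Grasping it.

```bash
python3 -m pendant '[[0.018,0.01,0,0],[0.0185,0.0105,0,0],[0,0,0.025,0],[0,0,0.035,0],[0,0,0.035,0],[0,0,0,0]]'; python3 -c "
from h import *
c=look(); cv2.imwrite('pics/w2.png',c['img'][:,:,::-1])"
```

```text
time: 3.48
ee_pos: [0.4607, -0.1777, 0.1328]
eef_rot: [0.707, 0.707, -0.002, -0.004]
ft_force: [-0.6, 0.7, -0.8]
width: 0.0871
grip_force: 0.0
tcp [ 0.4622 -0.1782  0.1362]
tum 0.92 [303.  39.  74.  79.] [(np.float64(48.5), 'c', [0.4525, -0.0419]), (np.float64(78.9), 'd', [0.4521, -0.0378])]
tum 0.55 [322. 244. 105. 102.] [(np.float64(112.3), 'b', [0.4638, -0.1728]), (np.float64(166.2), 'a', [0.4638, -0.1676])]
bat 0.83 [516.  69.  78.  88.] [ 0.6195 -0.0423] 0.4
```

View pics/w2.png

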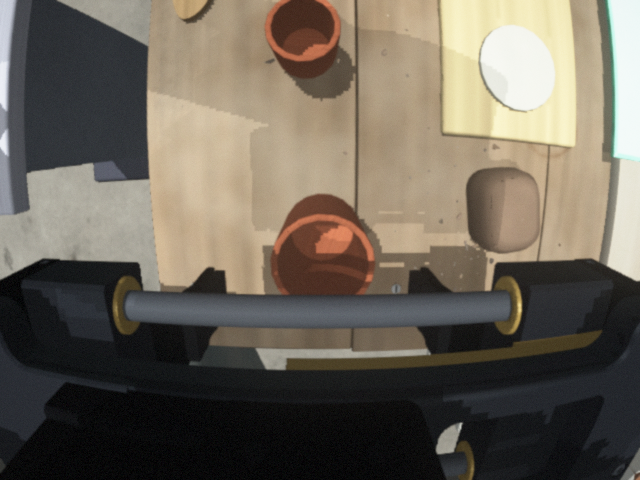

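Tumbler a's rim spans columns 273–376, with its far edge at row 214 and the near part hidden by the rod. I'll check the far edge.

```bash
python3 -c "
from h import *
c=r.camera('wrist')
print(wray(c,(324,214),.092)-[0,.029,0], wray(c,(273,258),.092),wray(c,(376,258),.092), proj(c,cyl(.464,-.179,.092,0,.058),True).min(0))"
```

```text
[ 0.46938604 -0.17957682  0.092     ] [ 0.44088147 -0.1755662   0.092     ] [ 0.49882485 -0.1756898   0.092     ] [262.86120022 212.97792011]
```

```bash
python3 -c "
from h import *
c=r.camera('wrist')
for d in r.outline_of('tumbler_a','wrist'):
    m=d['mask']; rows=np.where(m.any(1))[0]; v=rows.max(); 
    for v in (245,255,265):
        u=np.where(m[v])[0]
        if len(u): print(v,u.min(),u.max(),wray(c,(u.min(),v),.092)[:2],wray(c,(u.max()+1,v),.092)[:2])
s=r.read_state();print(s['ee_pos'],s['eef_rot'])"; cat >> h.py <<'E'
E
```

```text
245 264 361 [ 0.43656594 -0.16841181] [ 0.49126566 -0.16849454]
255 262 363 [ 0.4351948  -0.17425622] [ 0.49258948 -0.17433675]
265 264 361 [ 0.43608771 -0.18019146] [ 0.49165544 -0.18026325]
[ 0.46542052 -0.17940139  0.1407584 ] [7.07250746e-01 7.06960663e-01 5.74493166e-04 1.63463727e-03]
```

```bash
python3 -m pendant '[[0.003,-0.001,0.025,0],[0,0,0.03,0],[0,0,0.025,0],[0,0,0.01,0],[0,0,0,0],[0,0,0,0]]';  python3 -m pendant '[[0,0,0,0],[0,0,0,0],[0,0,0,0],[0,0,0,0],[0,0,0,0],[0,0,0,0]]' 0 20
```

```text
time: 4.28
ee_pos: [0.4639, -0.1761, 0.0498]
eef_rot: [0.707, 0.707, 0.0, 0.0]
ft_force: [0.2, 0.3, 1.2]
width: 0.087
grip_force: 0.0
time: 4.78
ee_pos: [0.4634, -0.176, 0.0488]
eef_rot: [0.707, 0.707, 0.0, 0.0]
ft_force: [0.7, -0.6, 2.0]
width: 0.0565
grip_force: 20.0
```

```bash
python3 -m pendant '[[0,0,-0.01,0],[0,0,-0.03,0],[0,0,-0.03,0],[0,0,-0.03,0],[0.018,0.0065,0,0],[0.036,0.013,0,0],[0.036,0.013,0,0],[0.036,0.013,0,0]]';  python3 -m pendant '[[0.036,0.013,0,0],[0.036,0.013,0,0],[0.036,0.013,0,0],[0.036,0.013,0,0],[0.036,0.013,0,0],[0.036,0.013,0,0],[0.018,0.0065,0,0],[0,0,0,0]]'; python3 -c "
from h import *
c=look(); cv2.imwrite('pics/w3.png',c['img'][:,:,::-1]); S=r.camera('side');cv2.imwrite('pics/s3.png',S['img'][100:420,150:470,::-1])"
```

```text
time: 5.45
ee_pos: [0.5088, -0.0487, 0.1494]
eef_rot: [0.708, 0.707, 0.0, 0.0]
ft_force: [0.6, -1.0, -1.9]
width: 0.0567
grip_force: 20.0
time: 6.12
ee_pos: [0.5925, 0.1902, 0.1488]
eef_rot: [0.705, 0.709, 0.001, -0.001]
ft_force: [-1.5, 0.3, -2.9]
width: 0.0564
grip_force: 20.0
tcp [0.5925 0.1872 0.1486]
tum 0.66 [316. 287. 169. 142.] [(np.float64(3002.0), 'a', [0.593, 0.1646]), (np.float64(4770.4), 'b', [0.5928, 0.1595])]
tum 0.66 [135.  42.  98.  82.] [(np.float64(34.6), 'b', [0.4574, 0.3372]), (np.float64(93.7), 'c', [0.4538, 0.3412])]
bat 0.88 [373. 247.  50.  46.] [0.6411 0.1685] 1590.8
bat 0.72 [355. 141.  91.  94.] [0.6221 0.2597] 5.3
```

View pics/w3.png

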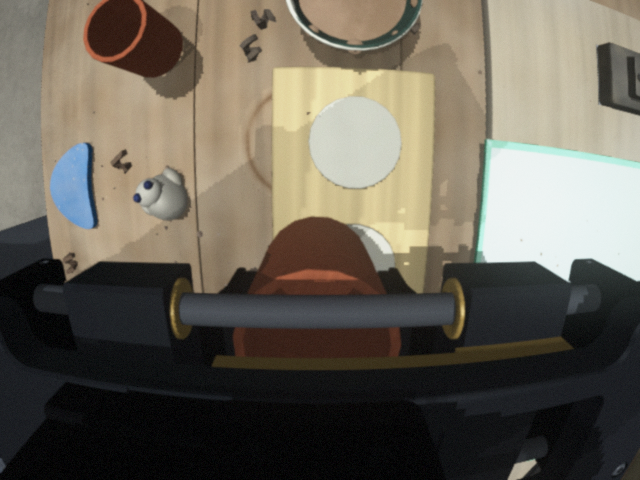

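View pics/s3.png

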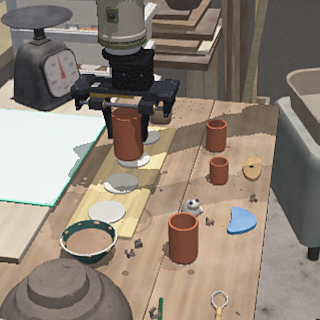

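Picture: tumbler a hangs upright in the jaws, its foot's far edge at (318,217). Bat_4 is clear at (355,142) and the bowl sits above it. I'll measure a's offset in the hand.

```bash
cat >> h.py <<'E'
def inhand(zt,h_unused=None,d=.058,below=.049):
    "offset of held tumbler from TCP; 'below' = TCP height over the foot"
    c=r.camera('wrist'); s=r.read_state(); e=s['ee_pos']; print('tcp',np.round(e,4),np.round(s['eef_rot'],3))
    for o in r.outline_of('tumbler_a','wrist'):
        m=o['mask']; v=np.where(m.any(1))[0].min(); u=np.where(m[v+1])[0].mean()
        p=wray(c,(u,v),e[2]-below); print('foot centre - tcp',np.round(p[:2]-[0,d/2]-e[:2],4),(u,v))
E
python3 -c "
from h import *
inhand(0); look()"
```

```text
tcp [0.5932 0.1823 0.1486] [ 0.708  0.706 -0.     0.   ]
foot centre - tcp [-0.1161  0.1331] (np.float64(121.5), np.int64(0))
foot centre - tcp [ 0.0005 -0.0021] (np.float64(317.0), np.int64(217))
tcp [0.5933 0.1826 0.1487]
tum 0.67 [317. 289. 167. 137.] [(np.float64(2761.9), 'a', [0.594, 0.1555]), (np.float64(4397.3), 'b', [0.594, 0.1502])]
tum 0.58 [130.  36.  99.  71.] [(np.float64(83.6), 'c', [0.4506, 0.3391]), (np.float64(140.2), 'b', [0.4539, 0.3349])]
bat 0.98 [364. 241.  62.  57.] [0.6328 0.1669] 844.0
bat 0.71 [355. 132.  94.  92.] [0.6232 0.2584] 2.5
```

```bash
python3 -m pendant '[[0.025,0.009,0,0],[0.03,0.011,0,0],[0.023,0.009,0,0],[0,0,0.02,0],[0,0,0.025,0],[0,0,0.015,0],[0,0,0,0],[0,0,0,0]]'; python3 -c "
from h import *
s=r.read_state();print(s['ee_pos'],s['ft_force']);look()"
```

```text
time: 7.23
ee_pos: [0.6219, 0.2612, 0.0882]
eef_rot: [0.707, 0.707, -0.001, -0.0]
ft_force: [0.3, -0.1, -1.2]
width: 0.056
grip_force: 20.0
[0.62193612 0.26121552 0.08815739] [ 0.31162567 -0.14004994 -1.2296336 ]
tcp [0.6226 0.2618 0.0895]
tum 0.79 [318. 286. 170. 143.] [(np.float64(762.4), 'a', [0.623, 0.2627]), (np.float64(1846.9), 'b', [0.6231, 0.2569])]
tum 0.73 [ 57. 138. 113.  95.] [(np.float64(142.2), 'b', [0.4586, 0.3423]), (np.float64(159.2), 'c', [0.4574, 0.3423])]
bat 0.57 [317. 226. 113.  63.] [0.6224 0.2717] 1280.2
```

```bash
python3 -m pendant '[[0,0,0.012,0],[0,0,0.006,0],[0,0,0.004,0],[0,0,0,0],[0,0,0,0]]'
```

```text
time: 7.8
ee_pos: [0.622, 0.262, 0.0662]
eef_rot: [0.707, 0.707, -0.0, -0.0]
ft_force: [-0.3, 0.0, -0.9]
width: 0.0564
grip_force: 20.0
```

```bash
python3 -m pendant '[[0,0,0.0015,0],[0,0,0,0]]'; python3 -m pendant '[[0,0,0,0],[0,0,0,0],[0,0,0,0],[0,0,0,0],[0,0,-0.02,0],[0,0,-0.035,0],[0,0,-0.035,0],[0,0,-0.02,0]]' 1; python3 -m pendant '[[0.01,-0.02,0,0],[0.0165,-0.033,0,0],[0.0165,-0.033,0,0],[0.0165,-0.033,0,0],[0.0165,-0.033,0,0],[0.006,-0.013,0,0],[0,0,0,0],[0,0,0,0]]'; python3 -c "
from h import *
c=look();cv2.imwrite('pics/w4.png',c['img'][:,:,::-1])"
```

```text
time: 7.97
ee_pos: [0.6223, 0.2621, 0.065]
eef_rot: [0.707, 0.707, 0.0, 0.0]
ft_force: [1.1, -0.0, -1.6]
width: 0.0566
grip_force: 20.0
time: 8.63
ee_pos: [0.623, 0.2629, 0.1793]
eef_rot: [0.707, 0.707, 0.002, 0.001]
ft_force: [0.3, -0.2, 0.2]
width: 0.0864
grip_force: 0.0
time: 9.3
ee_pos: [0.4571, 0.3443, 0.1755]
eef_rot: [0.707, 0.708, 0.0, 0.001]
ft_force: [1.2, 0.0, 0.3]
width: 0.0868
grip_force: 0.0
tcp [0.4582 0.3435 0.1753]
tum 0.72 [316. 235.  71.  88.] [(np.float64(6.9), 'b', [0.4572, 0.3426]), (np.float64(130.9), 'c', [0.4572, 0.3389])]
tum 0.71 [483. 286.  18.   8.] [(np.float64(2139.5), 'd', [0.6158, 0.286]), (np.float64(3526.1), 'c', [0.6127, 0.2889])]
bat 0.66 [449. 442.  24.  26.] [0.6287 0.0556] 634.2
bat 0.56 [475. 282.  39.  23.] [0.6209 0.2759] 1564.4
```

View pics/w4.png

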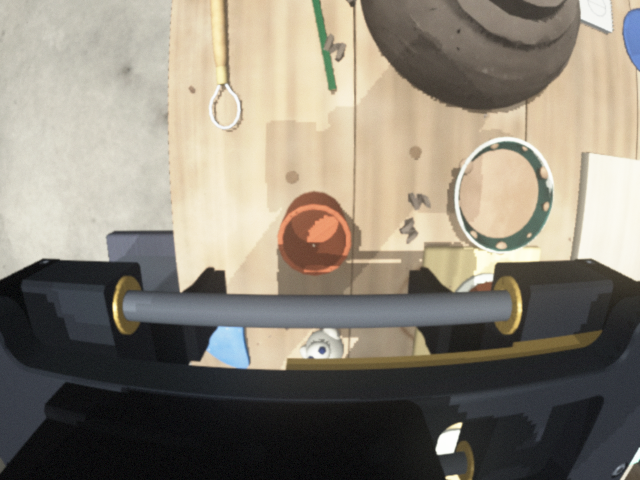

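The picture shows b directly under the jaws at (316,235), with the bowl undisturbed at (503,194). Descending and gripping.

```bash
python3 -m pendant '[[-0.001,-0.001,0.03,0],[0,0,0.035,0],[0,0,0.035,0],[0,0,0.025,0],[0,0,0.008,0],[0,0,0,0],[0,0,0,0]]';  python3 -m pendant '[[0,0,0,0],[0,0,0,0],[0,0,0,0],[0,0,0,0],[0,0,0,0],[0,0,0,0]]' 0 20; python3 -m pendant '[[0,0,-0.01,0],[0,0,-0.03,0],[0,0,-0.035,0],[0,0,-0.03,0],[0,0,0,0]]'; python3 -c "
from h import *
inhand(0,d=.052,below=.042)"
```

```text
time: 10.03
ee_pos: [0.457, 0.3433, 0.0429]
eef_rot: [0.707, 0.707, 0.0, -0.0]
ft_force: [0.0, 0.1, 1.5]
width: 0.0873
grip_force: 0.0
time: 10.53
ee_pos: [0.4563, 0.3431, 0.0423]
eef_rot: [0.707, 0.707, 0.0, 0.0]
ft_force: [-0.2, -0.6, 0.8]
width: 0.0548
grip_force: 0.1
time: 10.95
ee_pos: [0.458, 0.3455, 0.1538]
eef_rot: [0.707, 0.707, 0.004, 0.001]
ft_force: [0.0, 1.1, -0.9]
width: 0.052
grip_force: 20.0
tcp [0.4574 0.3445 0.1508] [0.707 0.707 0.003 0.001]
foot centre - tcp [0.0008 0.0016] (np.float64(315.5), np.int64(219))
```

The grip closed late, so I'll check the height and uprightness of b in the hand with the side camera.

```bash
python3 -c "
from h import *
S=r.camera('side');cv2.imwrite('pics/s5.png',cv2.resize(S['img'][170:410,200:440,::-1],None,fx=2,fy=2))
e=r.read_state()['ee_pos'];print(e)
for zz in (.09,.1,.108,.115): print(zz,box(S,cyl(e[0],e[1]+.001,zz,.078,.052)))
for d in r.outline_of('tumbler_b','side'): print(d['score'],d['bbox'])"
```

```text
[0.45607771 0.34278625 0.1469901 ]
0.09 [332.68108725 294.39573305  31.71423832  56.21990832]
0.1 [332.64254451 289.45052722  31.87290936  56.47211921]
0.108 [332.61143217 285.45927233  32.00099393  56.67550849]
0.115 [332.5840035  281.94102138  32.11391538  56.85466884]
0.93 [331.3, 290.0, 32.4, 56.2]
0.92 [370.5, 273.6, 19.6, 28.1]
0.65 [252.8, 294.1, 35.5, 55.1]
```

View pics/s5.png

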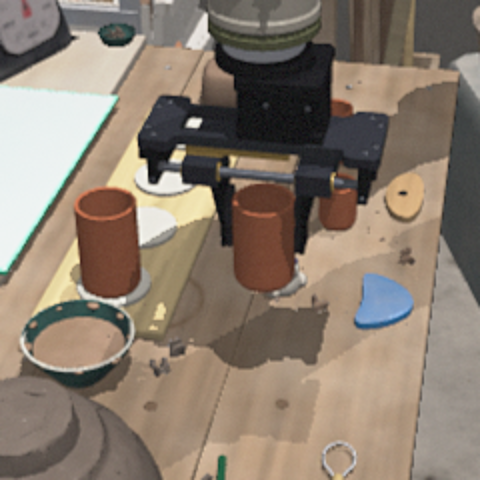

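b hangs upright in the jaws (crop 263,238). a stands upright on bat_4 beside the bowl (crop 108,243). Carrying b to bat_3, lifting first to clear a.

```bash
python3 -m pendant '[[0,0,-0.02,0],[0,0,-0.015,0],[-0.02,0.018,0,0],[-0.03,0.0265,0,0],[-0.03,0.0265,0,0],[-0.03,0.0265,0,0],[-0.03,0.0265,0,0],[-0.03,0.0265,0,0]]'; python3 -m pendant '[[-0.016,0.014,0,0],[0,0,0,0],[0,0,0,0],[0,0,0,0]]'; python3 -c "
from h import *
inhand(0,d=.052,below=.045);look()"
```

```text
time: 11.82
ee_pos: [0.607, 0.171, 0.1803]
eef_rot: [0.707, 0.707, -0.001, -0.001]
ft_force: [0.1, 0.4, -1.6]
width: 0.0518
grip_force: 20.0
time: 12.15
ee_pos: [0.6196, 0.158, 0.1807]
eef_rot: [0.707, 0.707, -0.001, -0.001]
ft_force: [-0.7, 1.3, -1.9]
width: 0.052
grip_force: 20.0
tcp [0.6195 0.1585 0.1812] [ 0.706  0.708 -0.001 -0.001]
foot centre - tcp [0.0018 0.0968] (np.float64(319.5), np.int64(38))
tcp [0.6198 0.1586 0.1818]
tum 0.92 [322.  88.  96.  98.] [(np.float64(28.5), 'a', [0.6234, 0.2648]), (np.float64(333.6), 'b', [0.6235, 0.2689])]
tum 0.78 [318. 290. 141. 145.] [(np.float64(2488.0), 'a', [0.6205, 0.1142]), (np.float64(3990.8), 'b', [0.6205, 0.1097])]
bat 0.88 [320. 206.  83.  55.] [0.6225 0.1697] 376.8
bat 0.6 [320. 127.  81.  44.] [0.6224 0.2405] 811.8
bat 0.31 [314.  14.  98.  29.] [0.6171 0.348 ] 1201.1
```

```bash
python3 -c "
from h import *
c=r.camera('wrist')
for d in r.outline_of('tumbler_a','wrist'): print(fitt(c,d['bbox'],.016)[:1])
for d in r.outline_of('bat_1','wrist'):
    b=d['bbox'];print(d['score'],wray(c,(b[0],b[1]-b[3]/2),.016)-[0,.036,0],wray(c,(b[0],b[1]+b[3]/2),.016)+[0,.036,0],wray(c,(b[0]-b[2]/2,b[1]),.016)+[.036,0,0],wray(c,(b[0]+b[2]/2,b[1]),.016)-[.036,0,0])"
```

```text
[(np.float64(1917.6), 'a', [0.6214, 0.1193])]
[(np.float64(0.9), 'a', [0.6227, 0.261])]
0.97 [0.62282788 0.15976514 0.016     ] [0.62296138 0.18020316 0.016     ] [0.62248769 0.17038581 0.016     ] [0.62334915 0.17050055 0.016     ]
0.63 [0.62162979 0.22157806 0.016     ] [0.62167464 0.26139027 0.016     ] [0.62276034 0.24176457 0.016     ] [0.62056968 0.24190127 0.016     ]
```

b's target is (0.6225,0.1595). a sits 1–2 mm from bat_4's centre. Lowering b.

```bash
python3 -m pendant '[[0,0.0015,0.03,0],[0,0,0.035,0],[0,0,0.03,0],[0,0,0.017,0],[0,0,0,0],[0,0,0,0],[0,0,0,0]]';python3 -m pendant '[[0,0,0.003,0],[0,0,0,0],[0,0,0,0]]'
```

```text
time: 13.13
ee_pos: [0.6231, 0.1576, 0.0718]
eef_rot: [0.707, 0.707, 0.001, 0.001]
ft_force: [0.1, 0.3, -1.5]
width: 0.0519
grip_force: 20.0
time: 13.38
ee_pos: [0.6226, 0.1571, 0.0679]
eef_rot: [0.707, 0.707, 0.0, 0.0]
ft_force: [0.8, 0.1, -1.9]
width: 0.0522
grip_force: 20.0
```

```bash
for i in 1; do python3 -m pendant '[[0,0,0.003,0],[0,0,0,0],[0,0,0,0]]'; python3 -m pendant '[[0,0,0.002,0],[0,0,0,0],[0,0,0,0]]'; python3 -m pendant '[[0,0,0.002,0],[0,0,0,0],[0,0,0,0]]'; done | grep -E 'ee_pos|ft_'
```

```text
ee_pos: [0.6221, 0.157, 0.064]
ft_force: [-0.2, -0.5, -1.9]
ee_pos: [0.6221, 0.157, 0.0619]
ft_force: [0.1, 0.2, -1.7]
ee_pos: [0.6221, 0.1571, 0.0599]
ft_force: [-0.1, 0.6, -2.3]
```

```bash
for i in 1; do python3 -m pendant '[[0,0,0.002,0],[0,0,0,0],[0,0,0,0]]'; done | grep -E 'ee_pos|ft_'
python3 -m pendant '[[0,0,0.001,0],[0,0,0,0],[0,0,0,0]]'
```

```text
ee_pos: [0.6223, 0.1574, 0.0593]
ft_force: [-4.3, -0.9, 9.4]
time: 14.63
ee_pos: [0.6223, 0.1574, 0.0593]
eef_rot: [0.707, 0.707, 0.0, 0.0]
ft_force: [-8.2, -3.3, 18.0]
width: 0.052
grip_force: 20.0
```

Contact at z=0.0593, as expected. Releasing and going to c.

```bash
python3 -m pendant '[[0,0,-0.002,0],[0,0,0,0],[0,0,0,0]]' | grep ft_; python3 -m pendant '[[0,0,0,0],[0,0,0,0],[0,0,0,0],[0,0,0,0],[0,0,0,0],[0,0,-0.02,0],[0,0,-0.035,0],[0,0,-0.035,0]]' 1; python3 -m pendant '[[0,0,-0.015,0],[-0.017,-0.014,0,0],[-0.03,-0.026,0,0],[-0.03,-0.026,0,0],[-0.03,-0.026,0,0],[-0.03,-0.026,0,0],[-0.03,-0.026,0,0],[-0.03,-0.026,0,0]]';python3 -m pendant '[[0,0,0,0],[0,0,0,0],[0,0,0,0]]'; python3 -c "
from h import *
c=look();cv2.imwrite('pics/w6.png',c['img'][:,:,::-1])"
```

```text
ft_force: [-1.3, -0.6, 3.9]
time: 15.55
ee_pos: [0.6213, 0.1568, 0.149]
eef_rot: [0.707, 0.707, -0.001, -0.001]
ft_force: [1.0, 0.3, 0.3]
width: 0.0863
grip_force: 0.0
time: 16.22
ee_pos: [0.4507, -0.0411, 0.164]
eef_rot: [0.707, 0.707, 0.0, 0.0]
ft_force: [0.0, -0.9, -0.0]
width: 0.0871
grip_force: 0.0
time: 16.47
ee_pos: [0.4525, -0.0397, 0.1644]
eef_rot: [0.707, 0.707, 0.0, 0.0]
ft_force: [0.4, 0.8, -0.4]
width: 0.0872
grip_force: 0.0
tcp [ 0.4528 -0.0391  0.1643]
tum 0.88 [315. 232.  62.  74.] [(np.float64(11.0), 'c', [0.4518, -0.0385]), (np.float64(85.9), 'd', [0.4518, -0.0419])]
tum 0.71 [532.  20.  90.  36.] [(np.float64(508.3), 'd', [0.6415, 0.1467]), (np.float64(532.6), 'c', [0.6389, 0.1429])]
tum 0.64 [284.  55.  58.  58.] [(np.float64(13.9), 'd', [0.4294, 0.0956]), (np.float64(217.9), 'c', [0.4306, 0.0915])]
bat 0.87 [499. 226.  71.  80.] [ 0.6191 -0.0407] 0.9
bat 0.68 [503.  25.  65.  48.] [0.6232 0.1486] 401.2
bat 0.55 [508. 117.  71.  80.] [0.6221 0.0584] 0.5
```

View pics/w6.png

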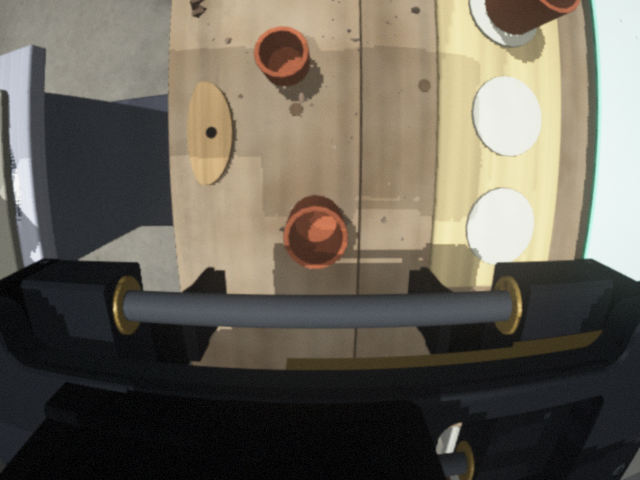

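Picture: c at (315,232) under the jaws, d at (284,55), bat_1 at (499,226), bat_2 at (508,117), and b standing on bat_3 (532,20). Picking c.

```bash
python3 -m pendant '[[0,-0.001,0.03,0],[0,0,0.035,0],[0,0,0.035,0],[0,0,0.025,0],[0,0,0.007,0],[0,0,0,0],[0,0,0,0]]';  python3 -m pendant '[[0,0,0,0],[0,0,0,0],[0,0,0,0],[0,0,0,0],[0,0,0,0],[0,0,0,0],[0,0,0,0],[0,0,0,0]]' 0 20; python3 -m pendant '[[0,0,-0.015,0],[0,0,-0.035,0],[0,0,-0.035,0],[0,0,-0.025,0],[0.01,0.017,0,0],[0.017,0.03,0,0],[0.017,0.03,0,0],[0.017,0.03,0,0]]';python3 -m pendant '[[0.017,0.03,0,0],[0.017,0.03,0,0],[0,0,0,0],[0,0,0,0],[0,0,0,0]]'; python3 -c "
from h import *
inhand(0,d=.046,below=.032);look(.016)"
```

```text
time: 17.2
ee_pos: [0.452, -0.0392, 0.0329]
eef_rot: [0.707, 0.707, 0.0, -0.0]
ft_force: [0.4, -0.1, 0.3]
width: 0.087
grip_force: 0.0
time: 17.87
ee_pos: [0.4512, -0.04, 0.0321]
eef_rot: [0.707, 0.707, 0.0, 0.0]
ft_force: [-0.0, -0.1, 0.9]
width: 0.0453
grip_force: 20.0
time: 18.53
ee_pos: [0.5593, 0.0213, 0.1421]
eef_rot: [0.708, 0.707, -0.0, 0.0]
ft_force: [0.3, 0.4, -0.6]
width: 0.045
grip_force: 20.0
time: 18.95
ee_pos: [0.6176, 0.055, 0.1414]
eef_rot: [0.707, 0.707, -0.001, -0.0]
ft_force: [-0.7, -0.8, 0.2]
width: 0.0453
grip_force: 20.0
tcp [0.6175 0.0544 0.1418] [ 0.707  0.707 -0.001 -0.   ]
foot centre - tcp [0.0002 0.0005] (np.float64(316.0), np.int64(231))
foot centre - tcp [-0.1239  0.0396] (np.float64(92.0), np.int64(163))
foot centre - tcp [0.0048 0.1019] (np.float64(325.5), np.int64(29))
tcp [0.6176 0.0541 0.1423]
tum 0.9 [326.  80.  94. 100.] [(np.float64(10.9), 'b', [0.6228, 0.157]), (np.float64(204.3), 'c', [0.623, 0.1613])]
tum 0.71 [ 85. 188.  68.  55.] [(np.float64(25.2), 'd', [0.4379, 0.0974]), (np.float64(411.3), 'c', [0.4411, 0.0999])]
tum 0.68 [315. 294. 116. 132.] [(np.float64(61.5), 'a', [0.6171, 0.0298]), (np.float64(587.9), 'b', [0.617, 0.0252])]
tum 0.19 [323.   6.  72.  13.] [(np.float64(2038.4), 'd', [0.6219, 0.2138]), (np.float64(3284.6), 'c', [0.6218, 0.2079])]
bat 0.97 [322. 215.  95.  76.] [0.6219 0.0651] 152.9
bat 0.61 [324.   6.  70.  12.] [0.6241 0.2428] 2960.1
bat 0.58 [321. 109.  95.  60.] [0.6216 0.1481] 627.3
```

```bash
python3 -m pendant '[[0.0045,0.004,0,0],[0,0,0.025,0],[0,0,0.035,0],[0,0,0.022,0],[0,0,0.003,0],[0,0,0,0],[0,0,0,0],[0,0,0,0]]'; python3 -m pendant '[[0,0,0.003,0],[0,0,0,0],[0,0,0,0]]'; python3 -m pendant '[[0,0,0.003,0],[0,0,0,0],[0,0,0,0]]'
```

```text
time: 19.87
ee_pos: [0.6235, 0.06, 0.0592]
eef_rot: [0.707, 0.707, 0.001, 0.001]
ft_force: [0.1, 0.3, -1.0]
width: 0.0448
grip_force: 20.0
time: 20.12
ee_pos: [0.6225, 0.0596, 0.0546]
eef_rot: [0.707, 0.707, 0.0, 0.0]
ft_force: [-0.4, -1.2, -0.6]
width: 0.045
grip_force: 20.0
time: 20.37
ee_pos: [0.622, 0.0595, 0.0509]
eef_rot: [0.707, 0.707, -0.0, -0.0]
ft_force: [-0.2, 0.7, -1.2]
width: 0.0451
grip_force: 20.0
```

```bash
python3 -m pendant '[[0,0,0.002,0],[0,0,0,0],[0,0,0,0]]'|grep -E 'ee_p|ft_'; python3 -m pendant '[[0,0,0,0],[0,0,0,0],[0,0,0,0],[0,0,0,0],[0,0,0,0],[0,0,-0.02,0],[0,0,-0.035,0],[0,0,-0.035,0]]' 1; python3 -m pendant '[[0,0,-0.01,0],[0.003,-0.018,0,0],[0.0066,-0.035,0,0],[0.0066,-0.035,0,0],[0.0066,-0.035,0,0],[0.0066,-0.035,0,0],[0.0066,-0.035,0,0],[0,0,0,0]]';python3 -m pendant '[[0,0,0,0],[0,0,0,0],[0,0,0,0]]'; python3 -c "
from h import *
c=look()"
```

```text
ee_pos: [0.6221, 0.0596, 0.0489]
ft_force: [-0.0, -0.3, -0.7]
time: 21.28
ee_pos: [0.6213, 0.0595, 0.1392]
eef_rot: [0.707, 0.707, -0.001, -0.001]
ft_force: [0.3, 0.5, -0.5]
width: 0.0854
grip_force: 0.0
time: 21.95
ee_pos: [0.4238, 0.0966, 0.1485]
eef_rot: [0.706, 0.708, -0.002, 0.001]
ft_force: [1.1, 0.6, -0.7]
width: 0.0872
grip_force: 0.0
time: 22.2
ee_pos: [0.4302, 0.0955, 0.1493]
eef_rot: [0.707, 0.707, 0.0, 0.0]
ft_force: [-0.0, -0.2, 0.6]
width: 0.0872
grip_force: 0.0
tcp [0.4301 0.0955 0.1491]
tum 0.96 [538. 253.  51.  20.] [(np.float64(865.6), 'd', [0.6287, 0.0793]), (np.float64(1786.2), 'c', [0.6264, 0.0825])]
tum 0.89 [571. 168. 104.  80.] [(np.float64(55.8), 'b', [0.6371, 0.1559]), (np.float64(94.8), 'a', [0.6344, 0.1581])]
tum 0.87 [314. 235.  60.  61.] [(np.float64(17.0), 'd', [0.4285, 0.0955]), (np.float64(243.6), 'c', [0.4285, 0.0994])]
tum 0.59 [574.  38. 117.  75.] [(np.float64(96.5), 'a', [0.6392, 0.2586]), (np.float64(160.4), 'b', [0.6407, 0.2619])]
bat 0.74 [521. 255.  68.  51.] [0.6198 0.0683] 360.1
bat 0.71 [527. 158.  55.  80.] [0.6161 0.1584] 129.9
bat 0.62 [534.  47.  65.  79.] [0.6216 0.2588] 9.2
```

```bash
python3 -m pendant '[[0,-0.001,0.03,0],[0,0,0.035,0],[0,0,0.03,0],[0,0,0.02,0],[0,0,0.009,0],[0,0,0,0],[0,0,0,0]]';  python3 -m pendant '[[0,0,0,0],[0,0,0,0],[0,0,0,0],[0,0,0,0],[0,0,0,0],[0,0,0,0],[0,0,0,0],[0,0,0,0]]' 0 20; python3 -m pendant '[[0,0,-0.015,0],[0,0,-0.035,0],[0,0,-0.035,0],[0,0,-0.025,0],[-0.012,0.017,0,0],[-0.02,0.028,0,0],[-0.02,0.028,0,0],[-0.02,0.028,0,0]]';python3 -m pendant '[[-0.02,0.028,0,0],[-0.02,0.028,0,0],[-0.02,0.028,0,0],[0,0,0,0],[0,0,0,0],[0,0,0,0]]'; python3 -c "
from h import *
inhand(0,d=.040,below=.025);look(.016)"
```

```text
time: 22.93
ee_pos: [0.4286, 0.0959, 0.0254]
eef_rot: [0.707, 0.707, 0.0, -0.0]
ft_force: [0.0, 0.2, -0.1]
width: 0.0869
grip_force: 0.0
time: 23.6
ee_pos: [0.4282, 0.0956, 0.0251]
eef_rot: [0.707, 0.707, 0.0, 0.0]
ft_force: [-0.9, -0.2, 0.8]
width: 0.0416
grip_force: 0.4
time: 24.27
ee_pos: [0.5303, 0.0224, 0.1351]
eef_rot: [0.707, 0.707, -0.0, 0.0]
ft_force: [1.0, 1.1, 0.1]
width: 0.0388
grip_force: 20.0
time: 24.77
ee_pos: [0.6126, -0.0356, 0.1345]
eef_rot: [0.707, 0.707, -0.0, -0.001]
ft_force: [-0.8, 0.7, -0.4]
width: 0.0388
grip_force: 20.0
tcp [ 0.6125 -0.0353  0.1349] [ 0.707  0.708 -0.    -0.   ]
foot centre - tcp [0.0084 0.0906] (np.float64(333.5), np.int64(51))
foot centre - tcp [ 0.0022 -0.0008] (np.float64(320.0), np.int64(241))
foot centre - tcp [0.0076 0.1173] (np.float64(331.5), np.int64(0))
foot centre - tcp [-0.0072  0.0832] (np.float64(300.0), np.int64(66))
tcp [ 0.6126 -0.0354  0.1353]
tum 0.87 [337.  94.  80.  88.] [(np.float64(17.3), 'c', [0.624, 0.0609]), (np.float64(229.7), 'd', [0.6245, 0.0643])]
tum 0.81 [332.   6.  44.  12.] [(np.float64(2444.3), 'd', [0.6221, 0.1229]), (np.float64(4229.9), 'c', [0.6219, 0.1172])]
tum 0.8 [317. 299.  96. 115.] [(np.float64(18.1), 'b', [0.6133, -0.0658]), (np.float64(324.4), 'a', [0.6132, -0.0613])]
tum 0.45 [328.  14.  85.  22.] [(np.float64(1720.3), 'd', [0.6199, 0.1158]), (np.float64(2699.6), 'c', [0.6196, 0.1099])]
bat 0.96 [330.  14.  86.  23.] [0.6234 0.1416] 2180.3
bat 0.88 [328. 113.  97.  89.] [0.6211 0.0547] 43.2
bat 0.68 [326. 235.  97.  81.] [ 0.6204 -0.0383] 80.1
```

```bash
python3 -m pendant '[[-0.005,0.0065,0,0],[0,0,0.025,0],[0,0,0.035,0],[0,0,0.022,0],[0,0,0.004,0],[0,0,0,0],[0,0,0,0],[0,0,0,0]]'; python3 -m pendant '[[0,0,0.003,0],[0,0,0,0],[0,0,0,0]]'; python3 -m pendant '[[0,0,0.002,0],[0,0,0,0],[0,0,0,0]]'
```

```text
time: 25.68
ee_pos: [0.6211, -0.0414, 0.0512]
eef_rot: [0.707, 0.707, 0.001, 0.001]
ft_force: [-0.2, 0.8, -0.4]
width: 0.0386
grip_force: 20.0
time: 25.93
ee_pos: [0.6199, -0.0415, 0.0466]
eef_rot: [0.707, 0.707, 0.0, 0.0]
ft_force: [0.1, -0.4, -1.9]
width: 0.0386
grip_force: 20.0
time: 26.18
ee_pos: [0.6196, -0.0415, 0.044]
eef_rot: [0.707, 0.707, -0.0, -0.0]
ft_force: [-0.8, 0.3, -0.2]
width: 0.0389
grip_force: 20.0
```

```bash
python3 -m pendant '[[0,0,0.002,0],[0,0,0,0],[0,0,0,0]]'|grep -E 'ee_p|ft_'; python3 -m pendant '[[0,0,0.001,0],[0,0,0,0],[0,0,0,0]]'|grep -E 'ee_p|ft_'
```

```text
ee_pos: [0.62, -0.0414, 0.0435]
ft_force: [-5.5, -0.1, 13.2]
ee_pos: [0.62, -0.0414, 0.0434]
ft_force: [-10.3, 0.5, 21.7]
```

```bash
python3 -m pendant '[[0,0,-0.0025,0],[0,0,0,0],[0,0,0,0]]'|grep -E 'ee_p|ft_'; python3 -m pendant '[[0,0,0,0],[0,0,0,0],[0,0,0,0],[0,0,0,0],[0,0,0,0],[0,0,-0.02,0],[0,0,-0.035,0],[0,0,-0.035,0]]' 1; python3 -m pendant '[[0,0,-0.03,0],[0,0,-0.035,0],[0,-0.02,-0.02,0],[0,-0.035,0,0],[0,-0.035,0,0],[0,-0.035,0,0],[0,0,0,0],[0,0,0,0]]';python3 -m pendant '[[0,0,0,0],[0,0,0,0],[0,0,0,0]]'; python3 -c "
from h import *
look(.016); T=r.camera('top');S=r.camera('side')
cv2.imwrite('pics/s9.png',cv2.resize(S['img'][150:400,180:430,::-1],None,fx=2,fy=2)); cv2.imwrite('pics/t9.png',cv2.resize(T['img'][160:320,150:450,::-1],None,fx=2.5,fy=2.5))"
```

```text
ee_pos: [0.6198, -0.0415, 0.0436]
ft_force: [0.1, 0.5, 4.6]
time: 27.6
ee_pos: [0.6187, -0.0413, 0.1335]
eef_rot: [0.707, 0.707, -0.001, -0.001]
ft_force: [1.4, -0.4, -0.0]
width: 0.0826
grip_force: 0.0
time: 28.27
ee_pos: [0.4935, -0.0419, 0.219]
eef_rot: [0.707, 0.707, -0.001, 0.001]
ft_force: [0.9, -0.1, -0.6]
width: 0.087
grip_force: 0.0
time: 28.52
ee_pos: [0.4955, -0.0412, 0.2184]
eef_rot: [0.707, 0.707, 0.0, -0.0]
ft_force: [-0.7, -0.1, 0.2]
width: 0.0871
grip_force: 0.0
tcp [ 0.4954 -0.0411  0.2184]
tum 0.9 [461. 108.  69.  61.] [(np.float64(17.2), 'c', [0.6227, 0.0613]), (np.float64(133.5), 'd', [0.6264, 0.0637])]
tum 0.65 [451. 220.  58.  51.] [(np.float64(1.3), 'd', [0.6213, -0.0402]), (np.float64(131.1), 'c', [0.6174, -0.0374])]
tum 0.63 [462.  22.  80.  43.] [(np.float64(300.1), 'c', [0.6276, 0.1413]), (np.float64(300.9), 'd', [0.6306, 0.1454])]
bat 0.79 [441. 115.  62.  73.] [0.6189 0.0578] 28.3
bat 0.66 [461. 105.  63.  62.] [0.6414 0.0702] 55.9
```

View pics/s9.png

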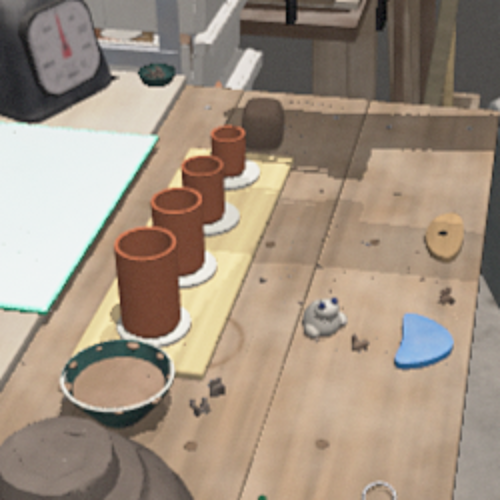

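View pics/t9.png

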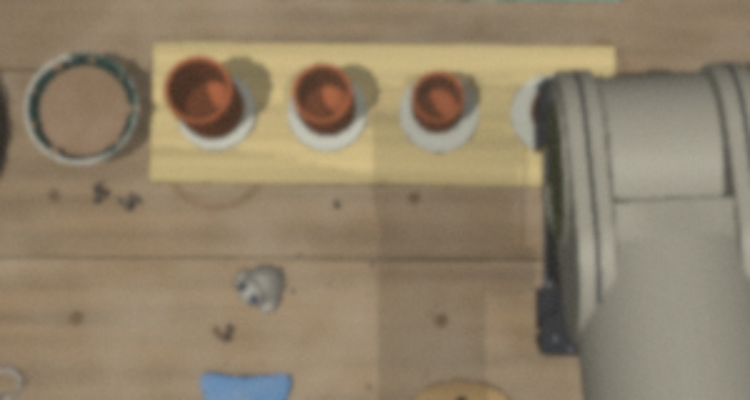

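All four stand on their bats in the right order: a (148,285), b (177,235), c (203,190), d (228,152) in the side crop, with the bowl unmoved. They look slightly off toward +x though, so I'll check the centring within each camera.

Run:
```python
from h import *
for n in ['top','side']:
    c=r.camera(n)
    M=np.zeros((480,640),bool)
    for d in r.outline_of('tumbler_a',n):
        if d['score']<.4: continue
        b=d['bbox']; res=[]
        for nm,h,w in SZ:
            f=least_squares(lambda p:box(c,cyl(*p,.016,h,w))-b,ray(c,b[:2],.05)[:2]); res.append((round(f.cost,1),nm,f.x.round(4).tolist()))
        print(n,'tum',round(d['score'],2),sorted(res)[:2])
    for d in r.outline_of('bat_1',n):
        m=d['mask']; v,u=np.where(m); 
        # fit bat circle via extreme edges: bottom (near) and both sides
        b=d['bbox']; P=[(b[0]-b[2]/2,b[0]+b[2]/2,b[1]+b[3]/2)]
        f=least_squares(lambda p:(lambda q:[q[0]-q[2]/2-P[0][0],q[0]+q[2]/2-P[0][1],q[1]+q[3]/2-P[0][2]])(box(c,cyl(*p,.010,.006,.072))),ray(c,b[:2],.016)[:2])
        print(n,'bat',round(d['score'],2),f.x.round(4),round(f.cost,1))
```

```text
top tum 0.89 [(np.float64(9.5), 'b', [0.625, 0.1564]), (np.float64(11.2), 'c', [0.6269, 0.1576])]
top tum 0.69 [(np.float64(8.8), 'c', [0.6177, 0.0584]), (np.float64(21.0), 'd', [0.6194, 0.0582])]
top tum 0.6 [(np.float64(35.0), 'b', [0.6269, 0.2639]), (np.float64(35.9), 'a', [0.6246, 0.2621])]
top bat 0.77 [0.6267 0.059 ] 0.0
top bat 0.7 [0.6175 0.158 ] 0.0
top bat 0.68 [0.6231 0.2556] 19.3
top bat 0.52 [ 0.6214 -0.0186] 107.0
side tum 0.96 [(np.float64(8.4), 'c', [0.6199, 0.0714]), (np.float64(27.2), 'd', [0.6226, 0.0634])]
side tum 0.83 [(np.float64(0.9), 'a', [0.6227, 0.2705]), (np.float64(39.6), 'b', [0.6253, 0.2651])]
side tum 0.75 [(np.float64(1.3), 'b', [0.6228, 0.164]), (np.float64(24.1), 'c', [0.6254, 0.1574])]
side tum 0.65 [(np.float64(6.9), 'd', [0.6174, -0.0347]), (np.float64(55.8), 'c', [0.615, -0.0267])]
side bat 0.71 [0.6178 0.2596] 8.4
side bat 0.52 [0.6023 0.1557] 89.1
side bat 0.51 [ 0.6025 -0.0283] 30.5
side bat 0.5 [0.6006 0.0683] 40.0
```

Fits agree to a few millimetres, with noise from occlusion. One clearer look from above, with overlays, will settle it.

```bash
python3 -m pendant '[[0.02,0,-0.02,0],[0.025,-0.01,-0.025,0],[0.025,-0.01,-0.025,0],[0.01,0,-0.01,0],[0,0,0,0],[0,0,0,0],[0,0,0,0],[0,0,0,0]]'|grep ee_
python3 - <<'E'
from h import *
c=r.camera('wrist'); im=c['img'][:,:,::-1].copy()
im=cv2.resize(im,None,fx=3,fy=3,interpolation=cv2.INTER_CUBIC)
allq=[]
for k,(nm,h,w) in enumerate(SZ):
    y=.2592-.1*k
    for d,col in ((.072,(255,0,0)),(w,(0,255,255))):
        q=proj(c,cyl(.6215,y,.016,0,d)[:72],True); allq.append(q)
        cv2.polylines(im,[np.round((q+.5)*3).astype(int)],True,col,1)
q=np.vstack(allq); lo=(q.min(0)*3-60).clip(0).astype(int); hi=(q.max(0)*3+60).astype(int)
cr=im[lo[1]:hi[1],lo[0]:hi[0]]; f=min(1,600/cr.shape[0],800/cr.shape[1]); print(lo,hi,f)
cv2.imwrite('pics/ov.png',cv2.resize(cr,None,fx=f,fy=f,interpolation=cv2.INTER_AREA))
E
```

```text
ee_pos: [0.4744, 0.037, 0.2971]
[1158    0] [1464  929] 0.6458557588805167
```

View pics/ov.png

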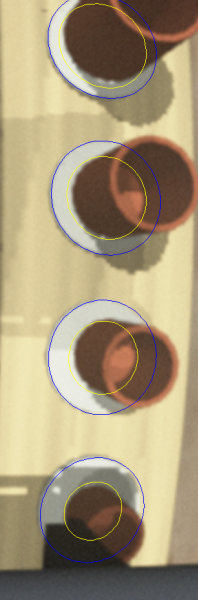

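The overlay shows all four bats matching the blue circles. Each foot's visible edge lies on the yellow centred outline to within about 2 mm, and the robot is clear of everything.

```bash
python3 -c "
from bench import r
print(r.close_job())"
```

```text
the job is handed in; nothing more can be done
None
```

All four tumblers stand upright on their bats, a, b, c, d going away from the bowl and each within about 2–3 mm of centre. None were knocked over, the bowl stayed in place, and the job was handed in at about 30 s.

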